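# Open the safety cap of the thinner tin and hold it above the mouth

### The arm

A 7-joint arm with a two-finger parallel gripper is mounted at the origin on a cart in front of the work surface, level with it; the furniture and walls round the work are solid. World frame = base frame: x ahead of the robot, y to its left, z up, the work surface at z = 0. Lengths are in mm, angles in rad, forces in N, time in s.
With the tool pointing down it reaches from about 400 to 875 mm from the base axis. Payload 4.4 kg.
Tool frame: the origin (TCP) lies midway between the tips of the shut fingers; the grasp point (between the pads) lies 19 mm behind it (ctrl.grip_point_offset is the distance from the TCP to the grasp point, in mm); z points along the fingers, x is the direction in which the jaws open and shut, and the axes are right-handed (so a half turn about z gives the same grasp; the last joint's range is limited). The gripper opens to 85 mm and grips with 20 to 120 N. Pads are 22 mm wide; open, the fingers measure 114 mm over their backs; the gripper's body (76 mm by 85 mm) begins 54 mm behind the grasp point. The pads swing forward as they close: fully open they stand 13 mm farther back than shut.
Start: joints at [-1.183, 0.628, 0.038, 1.517, -0.027, 0.996, -0.02], TCP at [284.929, 584.237, 231.313] pointing down, gripper open.
Joint ranges: [-3.06, 3.06], [-0.37, 2.12], [-1.25, 1.32], [0.18, 2.47], [-1.1, 4.24], [0.23, 1.98], [-2.94, 2.94]. Speed limits (rad/s): [2.57, 2.57, 3.14, 3.14, 3.14, 3.14, 3.14].

### API

Orientations are given as [roll, pitch, yaw] about the fixed x, y, z axes, in that order (R = Rz(yaw) Ry(pitch) Rx(roll)).
In Python, from cell import ctrl, viewer gives the robot as it stands.
- The arm moves only by the tool apply_moves, never from a script. Its argument "series" is a list that holds one entry, the list of rows, each a list of 6 numbers: the shift along the tool's x, y, z normalised to -1 to 1, where 1 is 50 mm, then the turn, a rotation vector about the tool's x, y, z normalised to -1 to 1, where 1 is 6 degrees. In form: [[[tx, ty, tz, rx, ry, rz], ...]]. A call has exactly 5 rows; each row shifts and turns the commanded pose from where the row before left it, along the tool's axes as they then stand; what a row does not reach is not made up. A row lasts 1/8 s, in which the tool goes at most 62.5 mm and 10.7 degrees, less where a joint would pass 70% of its speed; a pose out of reach is approached as far as the arm can. A call with a number of a shift or a turn outside -1 to 1 is refused whole. A call with a gripper value outside its range is refused whole. "claw" is the gripper command: -1 is shut, 1 is fully open, values between are in proportion, set as the call begins (left out, the last holds). The fingers move at their own pace and stop on an object; the grip force is fixed at half the most. Time passes only in rows, so rows that do not move let the fingers close, or fill a call up. It gives the time, the measured TCP pose, the force and the opening at its end, in the units of the state.
- ctrl.read_state(): the state, without advancing time (a new reading comes with each control period).
- viewer.get_image(name): name is "scene" or "top" or "wrist"; returns the picture (480x640x3 uint8, blue, green, red); there is no depth.
- viewer.camera_info(name): a dict with "K" (3x3 intrinsics, pixels), "distortion" ([k1, k2, p1, p2, k3] as OpenCV has them; the pictures are not rectified), "R" (3x3) and "t" (3): a world point X has camera coordinates R X + t. Camera axes: x right, y down, z forward; pixel columns grow to the right and rows downward; lengths in mm; the calibration is good to about 2 mm. A picture is of the moment at which its call begins: read the wrist's pose just before it. camera_info takes no time and is no camera call; for the wrist camera it gives the pose at the moment of the call.
- ctrl.finish_job(): hands the job in, once; it reports no verdict.
Trained networks look in the newest picture that a camera, given by its name, has taken for a name from the list of things; names that differ only in an ending like _2 or _b are one class to them, and where a whole thing is asked for, a point or a joint stands for the part that bears it (a point fixed in the world has none). Each returns a list of dicts, best first, with "score" (0 to 1); they miss things now and then, are a little off and sometimes report something else, mostly with a low value. They report only what shows in the picture. A call takes as long as a camera call. They do not tell look-alikes from the thing itself.
- viewer.find_in(camera, label): "location" ([column, row] as shares, 0 to 1, of the picture: columns of its width, rows of its height, amid what is visible of it).
The state is a dict: "clock": time; "qpos": joint angles; "qd": joint speeds; "tau": joint torques, N m; "eef_pos": TCP position; "tool_rot": TCP orientation; "force": force on the tool from outside, world axes, zero at the start; "torque": the same for the moment, N m; "width": finger opening in mm.
Only numpy, scipy, OpenCV 4.12 (cv2) and the standard library are available. Lean on these libraries where they do the work, as an engineer would, in place of code of your own. Each camera call takes 0.05 s, during which the arm holds its last target. There are 200 camera calls.

### The job

Open the oblong thinner tin that stands in the wooden foot: push its safety cap down against the spring, twist it anticlockwise (seen from above) while it is held down until it is free, a little under a quarter turn, and lift it straight up. Finish while still holding the cap level and still above the tin's mouth, about a hand's breadth (8 cm) clear of it; the tin stays seated in its foot. Leave the round tin, the spool, the nail tin and the block plane where they stand.

Things in the scene. Friction and masses are not known exactly. Their poses are not given: they have to be found in the camera images.
- tin_foot: Open wooden box 120 x 80 mm, 35 mm high, screwed to the bench; its pocket (floor 8 mm thick) holds the oblong tin snugly, about 2 mm of play each side, so that it cannot turn. Origin: centre of its underside; x along the long side, z up.
- thinner_tin: Oblong bare-metal tin, 100 x 60 mm, shoulder 98 mm above its underside, loose in the foot, 0.4 to 0.8 kg with its contents. A round grey neck (30 mm, 44 mm over its lugs) rises from the middle of its top to 131.5 mm. Origin: centre of its underside; x along the long side, z up.
- tin_mouth (a point): Centre of the top of the tin's neck, 131.5 mm above the tin's underside; under the closed cap.
- safety_cap: Black push-and-turn cap on the oblong tin, 60 g: ribbed round skirt 58 mm across, 23.5 mm high, open below; on its flat top stands a straight grip bar, 46 mm long, 12 mm thick, from 23.5 to 50 mm above the cap's underside. Origin: centre of the underside (119.5 mm above the tin's underside when closed); x along the bar, z up. Closed, the bar is parallel to the tin's x within 6 degrees.
- cap_grip (a point): Middle of the cap's grip bar, 36.5 mm above the cap's underside. Two lugs inside lock the cap: push it down at least 5.5 mm (bottom stop at 7.5 mm) and keep it down while turning anticlockwise seen from above. From 55 to 125 degrees from the closed position it is free and lifts straight off; below 55 degrees, or not pushed, the lugs hold it.
- cap_spring (a joint): Sprung seal in the tin's neck under the cap, in m: 0 when the cap is not pressed, grows as it is pushed down, 0.0075 at the bottom. It takes about 6 N to start moving and 13 N to reach the bottom.
- round_tin: The other tin, not part of the job: round, bare metal, 74 mm in diameter, 136 mm high over its plain round 40 mm screw cap without a bar; loose. Origin: centre of its underside.
- spool_2: Turned dark wooden spool, 38 mm in diameter, 55 mm high, loose, standing between the tins; bystander. Origin: centre of its underside.
- nail_tin: Open grey tin of nails, 66 mm in diameter, 75 mm high, loose, on the left of the bench; bystander. Origin: centre of its underside.
- block_plane: Small dark metal plane, 92 x 155 x 59 mm, loose, on the left of the bench; bystander. Origin: centre of its underside.
Mind the look-alikes: they are no part of the job. Several things have the shape of the safety_cap; the one meant has the colours described above.

How it is judged:
By the outcome, as a careful person would: the job done as asked, in the order asked, and still so for the second after the job is handed in, while the arm keeps its last pose, push and grip.
It also fails if it takes over 38 s, if anything falls off the work surface, if the arm or the gripper's body presses on something with over 40 N, if the wrist force passes 120 N, or if a joint passes its speed limit or range.

## Working session

There is one attempt and no reset: what is moved stays moved. The work goes in short steps, Python scripts to look and compute and a tool call to move; the robot and the scene stay as the last step left them, time stands still between calls to the robot, and variables do not carry over. Pictures are saved under pics/ and viewed, about 8 in all and at most 12, crops included, and the job is handed in when it is done.

Besides the shell and the picture viewer there is one more tool, called after "Call:" as name(argument=value, ...) on one line, values as JSON. apply_moves: Moves the arm, as the interface text tells. Scaled input: -1 to 1 covers 50 mm each way for a shift and 6 degrees each way for a turn. Its arguments: {"type":"object","properties":{"series":{"type":"array","items":{"type":"array","items":{"type":"array","items":{"type":"number"}}}},"claw":{"type":"number"}},"required":["series"]}

```bash
mkdir -p pics; ls
python3 - <<'E'
from cell import ctrl, viewer
import cv2
print(ctrl.read_state())
for c in("top","scene"):
    im=viewer.get_image(c); cv2.imwrite(f"pics/{c}0.png",im)
    i=viewer.camera_info(c); print(c,i)
    for n in("safety_cap","thinner_tin","tin_foot","round_tin"):
        print(n,[(round(d['score'],2),[round(d['location'][0]*640),round(d['location'][1]*480)]) for d in viewer.find_in(c,n)][:4])
E
```

```text
pics
{'clock': 0.0, 'qpos': array([-1.18279824,  0.6293404 ,  0.03844749,  1.51835415, -0.02703617,
        0.99629837, -0.0200107 ]), 'qd': array([-0.00052146, -0.00109847,  0.00018904,  0.00116671, -0.00134691,
        0.0002449 , -0.00035273]), 'tau': array([ 1.52131938e-04, -5.63398933e+01,  1.22608982e+00, -1.93442023e+01,
        1.09244479e-02,  1.05019144e-02,  1.67052224e-05]), 'eef_pos': array([284.64498415, 583.67391873, 230.39732105]), 'tool_rot': array([-3.14158990e+00,  1.88251625e-03,  1.11696368e+00]), 'force': array([-0.27520786, -0.34031373,  0.21140893]), 'torque': array([-0.03306915, -0.03758969,  0.06799734]), 'width': 85.46318948722812}
top {'K': array([[586.53032568,   0.        , 322.8975007 ],
       [  0.        , 586.53032568, 239.84230519],
       [  0.        ,   0.        ,   1.        ]]), 'distortion': array([-0.10559871,  0.        ,  0.        ,  0.        ,  0.        ]), 'R': array([[ 0.00627904, -0.99994957, -0.00783818],
       [-0.99394931, -0.00538141, -0.10970779],
       [ 0.10966008,  0.00847961, -0.99393298]]), 't': array([ 127.40530438,  5
[... 205 characters left out ...]
95, 256])]
scene {'K': array([[448.46748285,   0.        , 316.19499926],
       [  0.        , 448.46748285, 234.70454296],
       [  0.        ,   0.        ,   1.        ]]), 'distortion': array([-0.00754199,  0.        ,  0.        ,  0.        ,  0.        ]), 'R': array([[ 0.65098202, -0.75904791, -0.0082873 ],
       [-0.33591223, -0.2782637 , -0.89985126],
       [ 0.68072416,  0.5885708 , -0.43611814]]), 't': array([-298.8981699 ,  346.61657835,  616.44547255])}
safety_cap [(0.94, [351, 323]), (0.93, [321, 260]), (0.83, [315, 298]), (0.6, [432, 279])]
thinner_tin [(0.84, [422, 314]), (0.26, [185, 243])]
tin_foot [(0.72, [421, 345])]
round_tin [(0.66, [279, 258]), (0.62, [360, 294])]
```

View pics/top0.png

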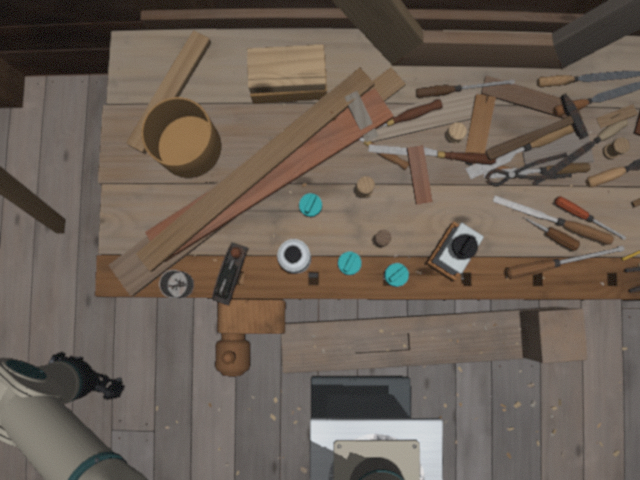

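View pics/scene0.png

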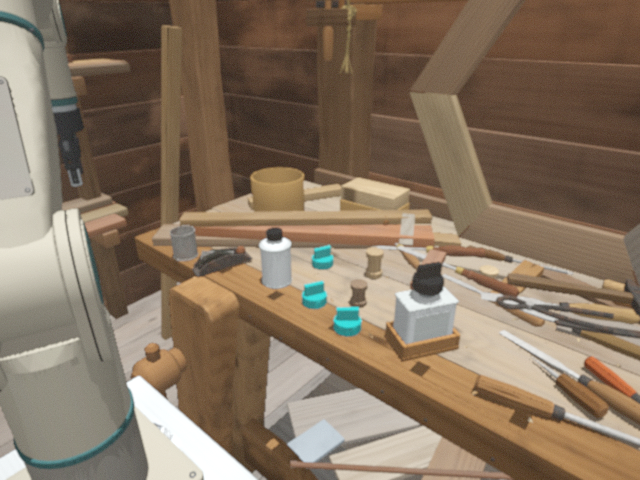

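Top view: the black cap is on the oblong tin at about (463,246), the foot at (455,250), and three teal look-alikes are at (310,204), (349,263) and (396,274). The scene view shows the cap at (429,280) with its bar on top.

```bash
cat > h.py <<'E'
import numpy as np, cv2
from cell import ctrl, viewer
from scipy.spatial.transform import Rotation as Rn
def ray(i,px):
    u=cv2.undistortPoints(np.array([[px]],float),i['K'],i['distortion'])[0,0]
    C=-i['R'].T@i['t']; return C,i['R'].T@np.array([*u,1])
def atz(i,px,z):
    C,d=ray(i,px); return C+d*(z-C[2])/d[2]
def proj(i,X):
    return cv2.projectPoints(np.array(X,float).reshape(-1,3),cv2.Rodrigues(i['R'])[0],i['t'],i['K'],i['distortion'])[0][:,0]
E
python3 - <<'E'
from h import *
im=cv2.imread("pics/top0.png"); i=viewer.camera_info("top")
print("cap top",atz(i,(463,246),155)); 
s=viewer.camera_info("scene")
C,d=ray(i,(463,246));C2,d2=ray(s,(429,280))
A=np.stack([d,-d2],1);k=np.linalg.lstsq(A,C2-C,rcond=None)[0];print(C+d*k[0],C2+d2*k[1])
for n,p in dict(round=(293,255),spool=(382,238),sp2=(365,186),nail=(176,284)).items(): print(n,atz(i,p,60).round())
c=cv2.resize(im[210:290,410:500],None,fx=6,fy=6,interpolation=cv2.INTER_CUBIC)
sc=cv2.imread("pics/scene0.png"); c2=cv2.resize(sc[255:365,380:465],None,fx=4.36,fy=4.36,interpolation=cv2.INTER_CUBIC)[:480]
c=np.hstack([c,np.zeros((480,800-540-0,3),np.uint8)])[:, :800]
cv2.imwrite("pics/crop.png",cv2.convertScaleAbs(c[:,:540],alpha=1.6,beta=25))
E
```

```text
cap top [ 553.76590954 -179.10167123  155.        ]
[ 555.24516944 -182.50925075  140.35029326] [ 559.35888854 -188.8338254   142.23679866]
round [540. 201.  60.]
spool [581.  -9.  60.]
sp2 [706.  31.  60.]
nail [469. 477.  60.]
```

View pics/crop.png

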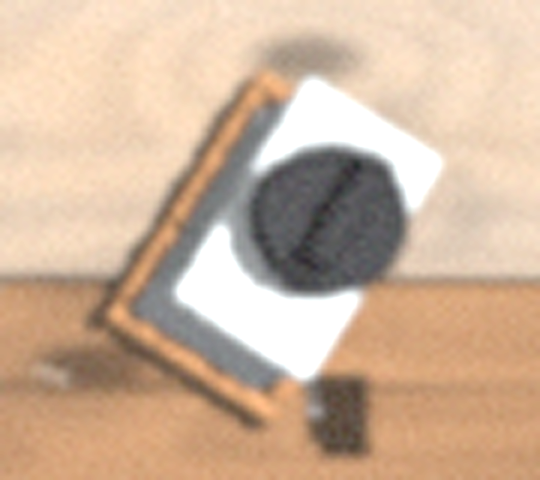

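Tin top corners sit at crop (312,78), (442,158), (310,380) and (180,292). That puts the tin and bar yaw near -30°, with the cap skirt centred at crop (328,222).

```bash
cat >> h.py <<'E'
def plan(pos,dyaw,n):
    """rows from the measured pose to pos, turning dyaw deg about world z, keeping the tool vertical at the end"""
    s=ctrl.read_state(); p=s['eef_pos'].copy(); R=Rn.from_euler('xyz',s['tool_rot'])
    T=Rn.from_euler('xyz',[np.pi,0,s['tool_rot'][2]])
    tilt=(R.inv()*T).as_rotvec(degrees=True)
    pos=np.array(pos,float); rows=[]
    for k in range(n):
        r=np.zeros(3); r[2]=-dyaw/n
        if k==0: r=r+tilt
        d=R.inv().apply((pos-p)/(n-k))/50
        row=np.r_[d,r/6].round(2); assert abs(row).max()<=1,row
        p=p+R.apply(row[:3]*50); R=R*Rn.from_rotvec(row[3:]*6,degrees=True); rows.append([float(x) for x in row])
    for k in range(0,n,5): print("[[",",".join(str(r).replace(" ","") for r in rows[k:k+5]),"]]")
    print("end",p.round(1),R.as_euler('xyz',degrees=True).round(1))
def st():
    s=ctrl.read_state(); print("t",round(s['clock'],2),"pos",s['eef_pos'].round(1),"rpy",np.degrees(s['tool_rot']).round(2),"F",s['force'].round(1),"T",s['torque'].round(2),"w",round(float(s['width']),1),"q",s['qpos'].round(2))
E
python3 - <<'E'
from h import *
i=viewer.camera_info("top")
f=lambda p:(410+p[0]/6-.4,210+p[1]/6-.4)
t=[atz(i,f(p),106)[:2] for p in [(312,78),(442,158),(310,380),(180,292)]]
print("tin",np.mean(t,0),[np.linalg.norm(t[k]-t[k-1]).round(1) for k in range(4)])
print([np.degrees(np.arctan2(*(a-b)[::-1])).round(1) for a,b in((t[1],t[2]),(t[0],t[3]))])
print("cap",atz(i,f((328,222)),150))
plan((553,-180,290),-180,30)
E
```

```text
tin [ 555.57937797 -186.97428972] [np.float64(97.6), np.float64(58.3), np.float64(100.1), np.float64(59.5)]
[np.float64(-31.7), np.float64(-32.4)]
cap [ 552.95067735 -183.07071632  150.        ]
[[ [-0.38,0.38,-0.04,-0.0,0.0,1.0],[-0.34,0.42,-0.04,0.0,0.0,1.0],[-0.29,0.45,-0.04,0.0,0.0,1.0],[-0.24,0.48,-0.04,0.0,0.0,1.0],[-0.19,0.51,-0.04,0.0,0.0,1.0] ]]
[[ [-0.14,0.52,-0.04,0.0,0.0,1.0],[-0.08,0.53,-0.04,0.0,0.0,1.0],[-0.02,0.54,-0.04,0.0,0.0,1.0],[0.03,0.54,-0.04,0.0,0.0,1.0],[0.09,0.53,-0.04,0.0,0.0,1.0] ]]
[[ [0.14,0.52,-0.04,0.0,0.0,1.0],[0.2,0.5,-0.04,0.0,0.0,1.0],[0.25,0.48,-0.04,0.0,0.0,1.0],[0.3,0.45,-0.04,0.0,0.0,1.0],[0.34,0.42,-0.04,0.0,0.0,1.0] ]]
[[ [0.38,0.38,-0.04,0.0,0.0,1.0],[0.42,0.34,-0.04,0.0,0.0,1.0],[0.46,0.29,-0.04,0.0,0.0,1.0],[0.48,0.24,-0.04,0.0,0.0,1.0],[0.51,0.19,-0.04,0.0,0.0,1.0] ]]
[[ [0.52,0.14,-0.04,0.0,0.0,1.0],[0.53,0.08,-0.04,0.0,0.0,1.0],[0.54,0.03,-0.04,0.0,0.0,1.0],[0.54,-0.03,-0.04,0.0,0.0,1.0],[0.53,-0.09,-0.04,0.0,0.0,1.0] ]]
[[ [0.52,-0.14,-0.03,0.0,0.0,1.0],[0.51,-0.2,-0.04,0.0,0.0,1.0],[0.48,-0.25,-0.03,0.0,0.0,1.0],[0.45,-0.3,-0.04,0.0,0.0,1.0],[0.42,-0.35,-0.03,0.0,0.0,1.0] ]]
end [ 553.3 -179.9  289.8] [ 180.   -0. -116.]
```

Call:
apply_moves(series=[[[-0.38,0.38,-0.04,0,0,1],[-0.34,0.42,-0.04,0,0,1],[-0.29,0.45,-0.04,0,0,1],[-0.24,0.48,-0.04,0,0,1],[-0.19,0.51,-0.04,0,0,1]]], claw=1)

```text
clock: 1.12
eef_pos: [329.6, 456.3, 241.5]
tool_rot: [-3.141, -0.0, 0.59]
force: [-0.2, -0.3, 0.4]
width: 85.4
```

Call:
apply_moves(series=[[[-0.14,0.52,-0.04,0,0,1],[-0.08,0.53,-0.04,0,0,1],[-0.02,0.54,-0.04,0,0,1],[0.03,0.54,-0.04,0,0,1],[0.09,0.53,-0.04,0,0,1]]])

```text
clock: 1.75
eef_pos: [374.3, 329.3, 251.6]
tool_rot: [-3.141, -0.0, 0.066]
force: [0.4, -0.4, 0.3]
width: 85.5
```

Call:
apply_moves(series=[[[0.14,0.52,-0.04,0,0,1],[0.2,0.5,-0.04,0,0,1],[0.25,0.48,-0.04,0,0,1],[0.3,0.45,-0.04,0,0,1],[0.34,0.42,-0.04,0,0,1]]])

```text
clock: 2.38
eef_pos: [419.5, 201.2, 261.5]
tool_rot: [-3.141, -0.0, -0.46]
force: [-0.5, 0.4, 0.2]
width: 85.5
```

Call:
apply_moves(series=[[[0.38,0.38,-0.04,0,0,1],[0.42,0.34,-0.04,0,0,1],[0.46,0.29,-0.04,0,0,1],[0.48,0.24,-0.04,0,0,1],[0.51,0.19,-0.04,0,0,1]]])

```text
clock: 3.0
eef_pos: [464.3, 73.6, 271.4]
tool_rot: [-3.142, -0.0, -0.984]
force: [1.3, -0.2, 0.2]
width: 85.4
```

Call:
apply_moves(series=[[[0.52,0.14,-0.04,0,0,1],[0.53,0.08,-0.04,0,0,1],[0.54,0.03,-0.04,0,0,1],[0.54,-0.03,-0.04,0,0,1],[0.53,-0.09,-0.04,0,0,1]]])

```text
clock: 3.62
eef_pos: [508.3, -53.7, 281.4]
tool_rot: [-3.142, -0.0, -1.508]
force: [0.8, 0.2, 0.9]
width: 85.3
```

Call:
apply_moves(series=[[[0.52,-0.14,-0.03,0,0,1],[0.51,-0.2,-0.04,0,0,1],[0.48,-0.25,-0.03,0,0,1],[0.45,-0.3,-0.04,0,0,1],[0.42,-0.35,-0.03,0,0,1]]])

```text
clock: 4.25
eef_pos: [553.5, -181.6, 289.8]
tool_rot: [3.142, -0.0, -2.031]
force: [-0.4, 0.9, -0.4]
width: 85.0
```

Run:
```python
from h import *
st(); i=viewer.camera_info("wrist"); im=viewer.get_image("wrist")
print([(round(d['score'],2),[round(d['location'][0]*640),round(d['location'][1]*480)]) for d in viewer.find_in("wrist","safety_cap")])
print("pred",proj(i,[[553,-183,177.5],[553,-183,151]]).round(), (-i['R'].T@i['t']).round())
import pickle; pickle.dump(i,open("w1.pkl","wb"))
cv2.imwrite("pics/w1.png",cv2.convertScaleAbs(im,alpha=1.4,beta=20))
```

```text
t 4.25 pos [ 553.5 -181.6  289.8] rpy [ 1.8000e+02 -1.0000e-02 -1.1636e+02] F [-0.4  0.9 -0.4] T [ 0.02 -0.05 -0.  ] w 85.0 q [-0.28  0.62  0.93  1.65 -0.54  1.14 -1.24]
[(0.83, [231, 291]), (0.81, [324, 214]), (0.8, [127, 307])]
pred [[321. 230.]
 [321. 221.]] [ 612. -211.  433.]
```

View pics/w1.png

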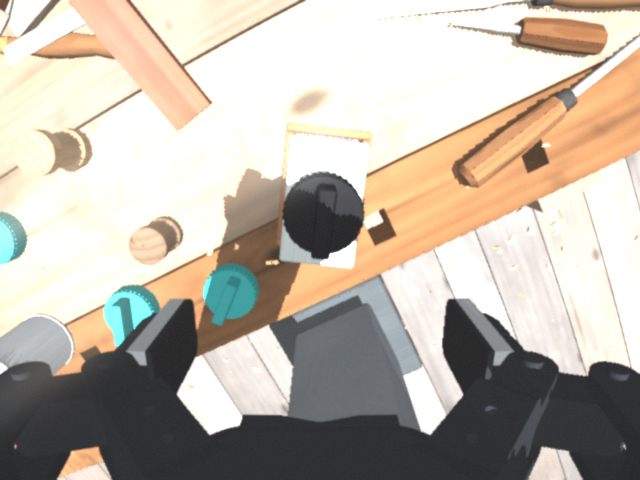

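Wrist view: the black cap skirt is centred at about (323,213), the bar runs from (327,186) to (320,257), and the tin's edges lie close to parallel. I'll crop in for a precise bar fix.

Run:
```python
from h import *
im=viewer.get_image("wrist"); c=im[160:275,265:380]
c=cv2.resize(c,None,fx=5,fy=5,interpolation=cv2.INTER_CUBIC)
cv2.imwrite("pics/w1c.png",cv2.convertScaleAbs(c,alpha=2.5,beta=10))
```

```text
(no output)
```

View pics/w1c.png

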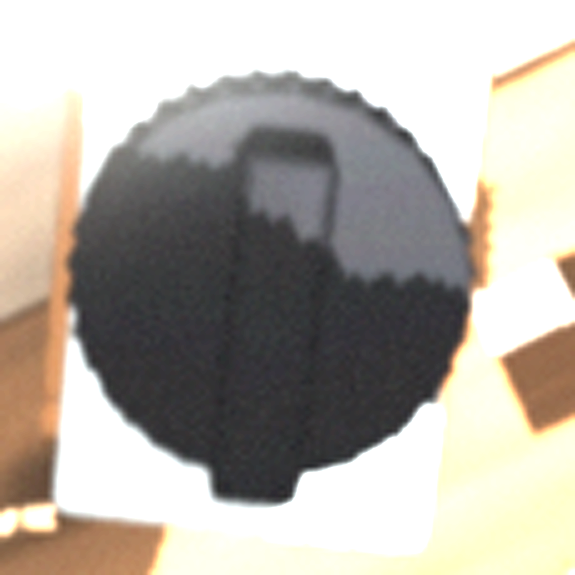

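Crop: the bar's top face runs from the far end's middle (289,160) to the near end's middle (254,497).

Run:
```python
from h import *
i=viewer.camera_info("wrist")
f=lambda p:(265+p[0]/5-.4,160+p[1]/5-.4)
a,b=[atz(i,f(p),177.5) for p in((289,160),(254,497))]
print(a,b,(a+b)/2,"len",np.linalg.norm(a-b),"yaw",np.degrees(np.arctan2(*(a-b)[1::-1])))
l=[atz(i,f(p),151) for p in((72,270),(470,270))]; print("skirt",(l[0]+l[1])/2,np.linalg.norm(l[0]-l[1]))
l=[atz(i,f(p),177.5) for p in((233,300),(318,306))]; print("thick",np.linalg.norm(l[0]-l[1]))
st()
```

```text
[ 574.29923005 -195.34935879  177.5       ] [ 537.13886707 -172.11253106  177.5       ] [ 555.71904856 -183.73094493  177.5       ] len 43.827419954076696 yaw -32.01824383643247
skirt [ 557.87837402 -184.77830789  151.        ] 54.87157311444927
thick 10.680664185649537
t 4.4 pos [ 553.  -182.2  289.6] rpy [-1.7999e+02 -8.0000e-02 -1.1624e+02] F [-0.7  0.2  0.3] T [-0.01 -0.02 -0.02] w 85.3 q [-0.28  0.62  0.93  1.65 -0.54  1.14 -1.24]
```

Run:
```python
from h import *
plan((556.5,-184,200),-5.8,5)
```

```text
[[ [-0.0,-0.02,0.36,-0.0,-0.01,0.19],[-0.0,-0.01,0.36,0.0,0.0,0.19],[-0.0,-0.02,0.36,0.0,0.0,0.19],[-0.0,-0.01,0.36,0.0,0.0,0.19],[-0.0,-0.02,0.35,0.0,0.0,0.19] ]]
end [ 556.5 -184.2  200.1] [-180.    -0.  -121.9]
```

Call:
apply_moves(series=[[[0,-0.02,0.36,0,-0.01,0.19],[0,-0.01,0.36,0,0,0.19],[0,-0.02,0.36,0,0,0.19],[0,-0.01,0.36,0,0,0.19],[0,-0.02,0.35,0,0,0.19]]])

```text
clock: 5.03
eef_pos: [556.8, -181.5, 198.9]
tool_rot: [3.141, 0.001, -2.125]
force: [0.2, 0.7, -0.1]
width: 85.5
```

Run:
```python
from h import *
st(); i=viewer.camera_info("wrist"); im=viewer.get_image("wrist")
p=proj(i,[[556,-184,177.5]])[0]; print(p)
x0,y0=int(p[0])-90,int(min(p[1]-70,330)); print(x0,y0)
cv2.imwrite("pics/w2c.png",cv2.convertScaleAbs(cv2.resize(im[y0:y0+150,x0:x0+180],None,fx=4,fy=4,interpolation=cv2.INTER_CUBIC),alpha=2.2,beta=10))
```

```text
t 5.03 pos [ 556.8 -181.5  198.9] rpy [ 1.7996e+02  5.0000e-02 -1.2176e+02] F [ 0.2  0.7 -0.1] T [ 0.01 -0.02 -0.02] w 85.5 q [-0.24  0.73  0.87  1.75 -0.66  0.98 -1.23]
[324.42753449 282.31126198]
234 212
```

View pics/w2c.png

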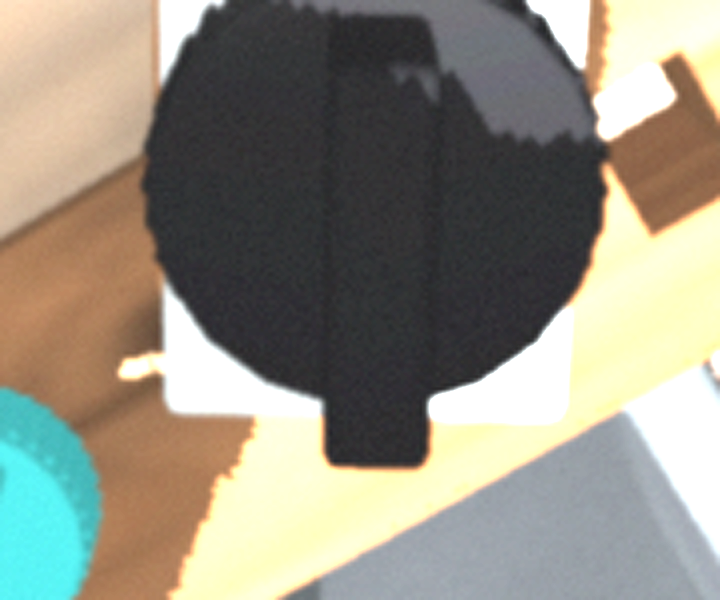

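Close-up: the bar's top face runs from the far middle (384,66) to the near middle (376,464) in the crop, vertical in the image, so the jaws are nearly square to it.

Run:
```python
from h import *
import pickle
i=viewer.camera_info("wrist"); w=pickle.load(open("w1.pkl","rb"))
f=lambda p:(234+p[0]/4-.4,212+p[1]/4-.4); g=lambda p:(265+p[0]/5-.4,160+p[1]/5-.4)
for z in(177.5,167):
    a,b=[atz(i,f(p),z) for p in((384,66),(376,464))]
    print(z,((a+b)/2).round(1),"len",np.linalg.norm(a-b).round(1),"yaw",np.degrees(np.arctan2(*(a-b)[1::-1])).round(1))
l=[atz(i,f(p),151) for p in((145,185),(605,185))]; print("skirt",(l[0]+l[1])/2,np.linalg.norm(l[0]-l[1]))
for p,q in(((384,66),(289,160)),((376,464),(254,497))):
    C,d=ray(i,f(p));C2,d2=ray(w,g(q)); k=np.linalg.lstsq(np.stack([d,-d2],1),C2-C,rcond=None)[0]; print((C+d*k[0]).round(1),(C2+d2*k[1]).round(1))
```

```text
177.5 [ 555.7 -185.8  177.5] len 44.2 yaw -32.5
167 [ 552.1 -183.9  167. ] len 47.0 yaw -32.5
skirt [ 556.41776709 -186.23221766  151.        ] 54.77791781383048
[ 571.7 -196.4  165.9] [ 573.1 -193.9  165.8]
[ 535.  -172.8  172.9] [ 536.3 -170.6  172.8]
```

Run:
```python
from h import *
st(); plan((555,-185.3,156),-0.7,4)
```

```text
t 5.08 pos [ 555.7 -180.9  196.8] rpy [ 179.77    0.   -121.8 ] F [ 0.6  0.4 -1.3] T [ 0.03 -0.   -0.03] w 85.5 q [-0.24  0.73  0.87  1.75 -0.66  0.98 -1.23]
[[ [0.02,-0.01,0.2,0.04,0.0,0.03],[0.02,-0.01,0.21,0.0,0.0,0.03],[0.02,-0.01,0.2,0.0,0.0,0.03],[0.02,-0.01,0.21,0.0,0.0,0.03] ]]
end [ 555.3 -185.3  155.8] [-180.    -0.  -122.5]
```

Call:
apply_moves(series=[[[0.02,-0.01,0.2,0,0,0.03],[0.02,-0.01,0.2,0,0,0.03],[0.02,-0.01,0.2,0,0,0.03],[0.02,-0.01,0.2,0,0,0.03],[0,0,0,0,0,0]]])

```text
clock: 5.7
eef_pos: [555.9, -186.0, 159.5]
tool_rot: [3.14, 0.001, -2.137]
force: [-0.1, -0.3, 0.3]
width: 85.5
```

Run:
```python
from h import *
st(); im=viewer.get_image("wrist"); cv2.imwrite("pics/w3.png",cv2.convertScaleAbs(im,alpha=1.8,beta=20)); st()
```

```text
t 5.7 pos [ 555.9 -186.   159.5] rpy [ 1.7991e+02  4.0000e-02 -1.2245e+02] F [-0.1 -0.3  0.3] T [-0.    0.04 -0.03] w 85.5 q [-0.21  0.77  0.83  1.79 -0.71  0.91 -1.2 ]
t 5.75 pos [ 556.3 -186.2  160. ] rpy [ 1.7997e+02  5.0000e-02 -1.2243e+02] F [ 1.  -0.3  0.7] T [-0.02  0.02  0.02] w 85.4 q [-0.21  0.77  0.83  1.79 -0.71  0.91 -1.2 ]
```

View pics/w3.png

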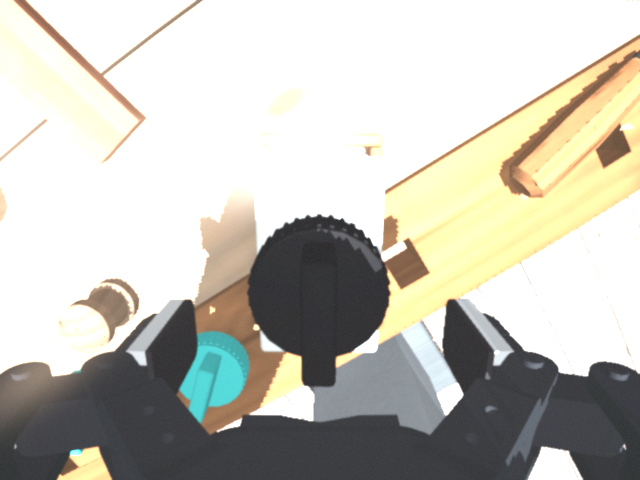

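Bar now centred at x≈319.5 between the pads (195 and 447, centre 321), top face from y≈250 (far) to 385 (near).

Run:
```python
from h import *
i=viewer.camera_info("wrist"); s=ctrl.read_state(); p=s['eef_pos']
for z in(177.5,172,167): 
    print(z,proj(i,[[p[0],p[1],z]]).round(1),end=' ')
    a,b=atz(i,(320,252),z),atz(i,(318.5,384),z); m=(a+b)/2; print(m.round(1),np.linalg.norm(a-b).round(1),np.degrees(np.arctan2(*(a-b)[1::-1])).round(1))
plan((555.5,-185.5,156),0,2)
```

```text
177.5 [[318.1 326.7]] [ 557.7 -187.5  177.5] 48.4 -33.0
172 [[318.2 319.3]] [ 555.3 -186.   172. ] 50.5 -33.0
167 [[318.3 313.1]] [ 553.2 -184.7  167. ] 52.4 -33.0
[[ [-0.0,0.01,0.04,0.01,0.01,0.0],[-0.0,0.01,0.04,0.0,0.0,0.0] ]]
end [ 555.4 -185.7  156. ] [-180.    -0.  -122.4]
```

Call:
apply_moves(series=[[[0,0,0.08,0,0,0.05],[0,0,0,0,0,0],[0,0,0,0,0,0],[0,0,0,0,0,0],[0,0,0,0,0,0]]], claw=-1)

```text
clock: 6.38
eef_pos: [556.6, -186.1, 156.6]
tool_rot: [-3.141, 0.001, -2.142]
force: [0.4, 1.3, 2.0]
width: 10.9
```

Call:
apply_moves(series=[[[0,0,0,0,0,0],[0,0,0,0,0,0],[0,0,0,0,0,0],[0,0,0,0,0,0],[0,0,0,0,0,0]]])

```text
clock: 7.0
eef_pos: [556.6, -186.1, 156.5]
tool_rot: [-3.141, 0.001, -2.142]
force: [0.1, 0.7, 5.5]
width: 10.6
```

Run:
```python
from h import *
st()
```

```text
t 7.0 pos [ 556.6 -186.1  156.5] rpy [-1.7999e+02  8.0000e-02 -1.2272e+02] F [0.1 0.7 5.5] T [0.22 0.1  0.01] w 10.6 q [-0.21  0.78  0.83  1.79 -0.72  0.9  -1.2 ]
```

Call:
apply_moves(series=[[[0,0,0.03,0,0,0],[0,0,0.03,0,0,0],[0,0,0.03,0,0,0],[0,0,0.03,0,0,0],[0,0,0,0,0,0]]])

```text
clock: 7.62
eef_pos: [556.6, -186.2, 151.1]
tool_rot: [-3.141, 0.002, -2.142]
force: [-1.9, 2.4, 9.6]
width: 10.7
```

Call:
apply_moves(series=[[[0,0,0.03,0,0,0],[0,0,0.02,0,0,0],[0,0,0,0,0,0],[0,0,0,0,0,0],[0,0,0,0,0,0]]])

```text
clock: 8.25
eef_pos: [556.6, -186.2, 149.1]
tool_rot: [-3.141, 0.002, -2.142]
force: [-2.5, 2.9, 12.7]
width: 10.4
```

Call:
apply_moves(series=[[[0,0,0.03,0,0,0],[0,0,0,0,0,-0.5],[0,0,0,0,0,-0.5],[0,0,0,0,0,-0.5],[0,0,0,0,0,-0.5]]])

```text
clock: 8.88
eef_pos: [557.5, -186.9, 149.0]
tool_rot: [-3.138, 0.002, -1.931]
force: [-3.1, 3.0, 21.0]
width: 10.5
```

Run:
```python
from h import *
st()
```

```text
t 8.88 pos [ 557.5 -186.9  149. ] rpy [-1.7979e+02  1.2000e-01 -1.1066e+02] F [-3.1  3.  21. ] T [ 0.59  0.69 -0.05] w 10.5 q [-0.17  0.77  0.76  1.79 -0.68  0.86 -1.02]
```

Call:
apply_moves(series=[[[0,0,0,0,0,-0.7],[0,0,0,0,0,-0.7],[0,0,0,0,0,-0.7],[0,0,0,0,0,-0.7],[0,0,0,0,0,-0.7]]])

```text
clock: 9.5
eef_pos: [558.4, -187.0, 149.1]
tool_rot: [-3.136, 0.0, -1.564]
force: [-1.2, 2.6, 18.2]
width: 10.5
```

Run:
```python
from h import *
st()
```

```text
t 9.5 pos [ 558.4 -187.   149.1] rpy [-1.7968e+02  1.0000e-02 -8.9610e+01] F [-1.2  2.6 18.2] T [ 0.5   0.43 -0.16] w 10.5 q [-0.12  0.73  0.66  1.79 -0.6   0.82 -0.73]
```

Call:
apply_moves(series=[[[0,0,0,0,0,-0.7],[0,0,0,0,0,-0.7],[0,0,0,0,0,-0.7],[0,0,0,0,0,-0.7],[0,0,0,0,0,-0.7]]])

```text
clock: 10.12
eef_pos: [558.5, -186.7, 149.1]
tool_rot: [-3.136, -0.002, -1.197]
force: [-1.4, 2.2, 18.6]
width: 10.6
```

Call:
apply_moves(series=[[[0,0,0,0,0,-0.7],[0,0,0,0,0,-0.7],[0,0,0,0,0,-0.7],[0,0,0,0,0,-0.7],[0,0,0,0,0,-0.7]]])

```text
clock: 10.75
eef_pos: [558.7, -186.6, 149.0]
tool_rot: [-3.137, -0.004, -0.831]
force: [-1.2, 2.6, 19.1]
width: 11.0
```

Run:
```python
from h import *
i=viewer.camera_info("wrist");im=viewer.get_image("wrist"); cv2.imwrite("pics/w4.png",cv2.convertScaleAbs(im,alpha=1.8,beta=20)); st()
```

```text
t 10.8 pos [ 558.6 -186.5  149. ] rpy [-179.72   -0.21  -47.46] F [-1.4  2.  18.4] T [ 0.45  0.37 -0.02] w 10.4 q [-0.    0.68  0.45  1.79 -0.42  0.76 -0.17]
```

View pics/w4.png

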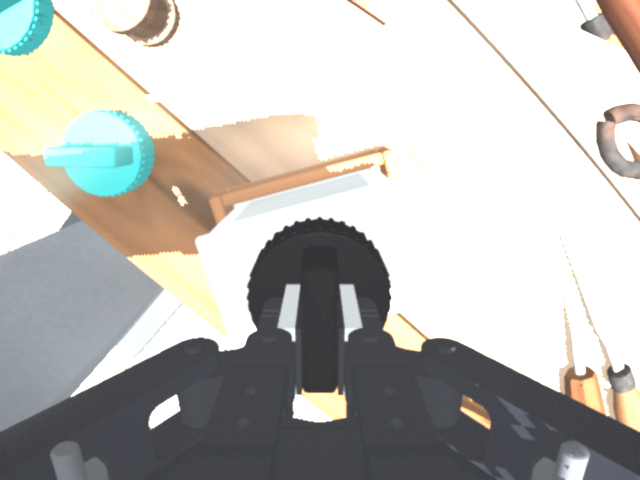

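The cap turned 75° with the jaws (bar in line with the pads at x≈320) and the tin stays in its foot. Starting the lift.

Call:
apply_moves(series=[[[0,0,-0.05,0,0,0],[0,0,-0.05,0,0,0],[0,0,-0.05,0,0,0],[0,0,-0.05,0,0,0],[0,0,-0.05,0,0,0]]])

```text
clock: 11.42
eef_pos: [555.9, -186.1, 158.4]
tool_rot: [-3.141, 0.001, -0.833]
force: [-0.3, 0.4, -0.4]
width: 11.0
```

Run:
```python
from h import *
st()
```

```text
t 11.43 pos [ 555.9 -186.1  158.4] rpy [-1.7999e+02  7.0000e-02 -4.7730e+01] F [-0.3  0.4 -0.4] T [ 0.02 -0.02  0.02] w 11.0 q [-0.01  0.67  0.46  1.78 -0.4   0.79 -0.18]
```

Call:
apply_moves(series=[[[0,0,-0.1,0,0,0],[0,0,-0.15,0,0,0],[0,0,-0.2,0,0,0],[0,0,-0.2,0,0,0],[0,0,-0.2,0,0,0]]])

```text
clock: 12.05
eef_pos: [556.5, -186.2, 202.2]
tool_rot: [-3.14, 0.0, -0.833]
force: [0.4, -0.5, -0.7]
width: 10.8
```

Call:
apply_moves(series=[[[0,0,-0.25,0,0,0],[0,0,-0.25,0,0,0],[0,0,-0.25,0,0,0],[0,0,-0.15,0,0,0],[0,0,-0.05,0,0,0]]])

```text
clock: 12.68
eef_pos: [556.6, -186.3, 249.4]
tool_rot: [-3.14, -0.0, -0.833]
force: [-0.3, -0.4, -0.6]
width: 10.5
```

Call:
apply_moves(series=[[[0,0,0,0,0,0],[0,0,0,0,0,0],[0,0,0,0,0,0],[0,0,0,0,0,0],[0,0,0,0,0,0]]])

```text
clock: 13.3
eef_pos: [556.3, -186.2, 248.7]
tool_rot: [-3.141, 0.001, -0.833]
force: [0.0, 0.3, -0.8]
width: 10.9
```

Run:
```python
from h import *
st()
im=viewer.get_image("scene"); a=cv2.resize(im[200:370,330:500],(510,510),interpolation=cv2.INTER_CUBIC)
cv2.imwrite("pics/s2.png",cv2.convertScaleAbs(a,alpha=1.3,beta=15)); st()
```

```text
t 13.3 pos [ 556.3 -186.2  248.7] rpy [-1.7995e+02  3.0000e-02 -4.7730e+01] F [ 0.   0.3 -0.8] T [-0.04  0.01 -0.09] w 10.9 q [-0.05  0.57  0.53  1.69 -0.33  0.98 -0.24]
t 13.35 pos [ 556.4 -186.2  248.7] rpy [-1.7995e+02  3.0000e-02 -4.7720e+01] F [ 0.6  0.5 -0.4] T [-0.    0.02  0.02] w 11.0 q [-0.05  0.57  0.53  1.69 -0.33  0.98 -0.24]
```

View pics/s2.png

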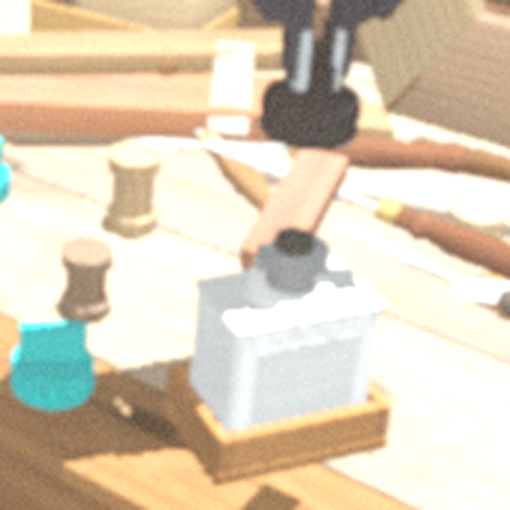

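The cap hangs level in the jaws at crop (310,112). The open neck is at (296,242), and the tin is seated in its foot. One check on the sideways offset, then I'll hand in.

Run:
```python
from h import *
s=viewer.camera_info("scene"); f=lambda p:(330+p[0]/3-.3,200+p[1]/3-.3)
print("mouth",atz(s,f((296,242)),139.5).round(1))
for z in(225,230,235): print("cap mid",atz(s,f((310,112)),z).round(1))
print(proj(s,[[556.4,-186.2,139.5],[556.4,-186.2,232]]).round(1), f((296,242)),f((310,112)))
print(ctrl.finish_job())
```

```text
mouth [ 561.6 -186.6  139.5]
cap mid [ 568.2 -182.8  225. ]
cap mid [ 558.6 -187.2  230. ]
cap mid [ 549.1 -191.6  235. ]
[[426.8 281.4]
 [432.  236.3]] (428.3666666666667, 280.3666666666667) (433.0333333333333, 237.03333333333333)
the job is handed in; nothing more can be done
None
```

I opened the oblong tin and handed the job in at about 13.4 s, with the black cap held level above the mouth. No verdict was reported.

- **Opening:** I gripped the cap by its bar and pushed it down about 7.5 mm to the bottom stop, at about 20 N. I twisted it 75° anticlockwise while it was held down, then lifted it straight up.
- **Cap height:** by arm position the cap rose about 92 mm from closed, which puts its underside about 80 mm above the mouth.
- **Cap alignment:** tilt reads under 0.1°, and the scene image puts the cap over the mouth to within a few mm.
- **Load:** the force on the tool is about 0.6 N, which is the cap's own weight. The last picture shows the tin seated in its foot, its neck open.
- **Other items:** the arm did not go near the round tin, nail tin, block plane or spool. The spool still stands in the last picture. The other three were not in that crop, so I did not check them again.

**Measurements that disagreed:** early wrist-camera estimates of the bar's height came out 5–12 mm lower than the given sizes imply. A closer look and the contact forces agreed with the given sizes, so I used those.

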